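# Trial-fit the spacer that the sprung jaw grips

## Task

Find by trial which of the three spacers in the wooden rack fits the gap of the clamping fixture: it must go in with a light push and be gripped snugly between the fixed jaw and the sprung shoe, neither loose nor forced. Leave that spacer standing in the middle of the gap, pushed fully down onto the base plate, and leave the other two standing in the rack, returning any you tried to a pocket. Never push a spacer hard, and do not disturb the spanner, the oil stone or the marker.

Things in the scene. Friction and masses are not known exactly. Their poses are not given: they have to be found in the camera images.
- fixture: fixture screwed to the bench top; origin under the middle of its dark steel base (80 mm along x, 124 mm along y, 12 mm thick). A gap runs along x between a fixed steel jaw and a sprung brass shoe on a blue block. A spacer goes in straight down, thickness along y, foot on the base. Both jaws rise 30 mm above the base; above them all is clear
- fixed_jaw: fixed steel jaw, 44 mm along x; this point and its axes coincide with the fixture's. Its flat clamping face is the plane y = -15 mm, looking to +y, 12 to 34 mm above the origin; above it a lead-in slope recedes 4 mm over 8 mm of height. A spacer of thickness T lying on the face has its centre at y = -15 mm + T/2
- gap_mouth (a point): on the fixed jaw's face, middle of the gap, 34 mm above the fixture's origin (foot of the lead-in slopes); axes as the fixture's. The brass shoe opposite (34 mm along x, lead-in 5 mm over 8 mm) presses to -y with 6 to 9 N, can be pushed back 4.2 mm, then stops dead. Its block is set anew each time, not reported: sprung out, the gap is 8.2 to 17.4 mm
- gap_floor (a point): on the base plate at the foot of the fixed jaw's face, middle of the gap, 12 mm above the fixture's origin. At least one spacer always fits (if two are gripped, either will do). Too thick: it stops in the lead-in slopes. Too thin: no steady grip, it drops to the base when let go. Right: some 4 to 16 N to push it through the slopes, then light friction; it stays where it is let go
- rack: wooden rack fixed on the bench top, 140 mm along x, 35 mm along y, 26 mm high; origin under its middle. Three equal open pockets at x = -44, 0 and +44 mm, y = 0, each 38 (x) by 23 (y) mm, floor 6 mm above the origin; a spacer stands in each, thickness along y. Which one is where varies
- thin_grip (a point): centre of the green grip tab of the loose thin spacer (0.14 kg). Blade: steel, 12 mm thick along y, 32 mm wide along x, 40 mm tall; on it the plastic tab, 12 mm thick (y), 26 mm wide (x), 34 mm tall. z up. The point is 57 mm above the foot, 17 mm below the tab's top and 17 mm above the blade's shoulder. Starts upright in a pocket of the rack.
- medium_grip (a point): centre of the yellow grip tab of the loose medium spacer (0.14 kg). Blade: steel, 15 mm thick along y, 32 mm wide along x, 40 mm tall; on it the plastic tab, 12 mm thick (y), 26 mm wide (x), 34 mm tall. z up. The point is 57 mm above the foot, 17 mm below the tab's top and 17 mm above the blade's shoulder. Starts upright in a pocket of the rack.
- thick_grip (a point): centre of the red grip tab of the loose thick spacer (0.14 kg). Blade: steel, 18 mm thick along y, 32 mm wide along x, 40 mm tall; on it the plastic tab, 12 mm thick (y), 26 mm wide (x), 34 mm tall. z up. The point is 57 mm above the foot, 17 mm below the tab's top and 17 mm above the blade's shoulder. Starts upright in a pocket of the rack.
- spanner_13: bystander: small combination spanner lying flat, 138 mm long along its y, 6 mm high; origin under its middle
- stone_block: bystander: brown oil stone, 25 x 75 x 14 mm, long along its y; origin under its middle
- marker: bystander: marker pen lying flat, 130 mm long along its y, 15 mm thick; origin under its middle

How it is judged:
By the outcome, as a careful person would: the job done as asked, in the order asked, and still so for the second after the job is handed in, with the robot touching nothing.
It also fails if it takes over 72 s, if anything falls off the work surface, if the arm or the gripper's body presses on something with over 40 N, if the wrist force passes 120 N, or if a joint passes its speed limit or range.

## Robot

A 6-joint arm with a two-finger parallel gripper is mounted at the origin on a cart in front of the work surface, level with it; the furniture and walls round the work are solid. World frame = base frame: x ahead of the robot, y to its left, z up, the work surface at z = 0. Lengths are in m, angles in rad, forces in N, time in s.
With the tool pointing down it reaches from about 0.375 to 0.9 m from the base axis. Payload 3.1 kg.
Tool frame: the origin (TCP) lies on the centre line of the jaws, within the pads' length; the fingertips stand robot.tip_reach ahead of it and the grasp point (between the pads) lies 8 mm behind it (robot.tip_reach is the distance from the TCP to the fingertips, in m); z points along the fingers, y is the line along which they close (so a half turn about z gives the same grasp; the last joint's range is limited). The gripper opens to 87 mm and grips with 3 to 60 N. Pads are 19 mm wide; open, the fingers measure 117 mm over their backs; the gripper's body (75 mm by 190 mm) begins 51 mm behind the grasp point.
Start: joints at [1.058, 0.527, 1.433, -0, 1.181, -0.178], TCP at [0.205, 0.59, 0.234] pointing down, gripper open.
Joint ranges: [-3.08, 3.08], [-0.75, 2.2], [0.22, 2.44], [-1.43, 4.57], [0, 2.65], [-2.85, 2.85]. Speed limits (rad/s): [2.79, 2.79, 3.14, 3.14, 3.14, 3.14].

## Interface

Orientations are given as a unit quaternion [x, y, z, w].
In Python, from rig import robot gives the robot as it stands.
- The arm moves only by the tool jog_arm, never from a script. Its argument "motion" is one flat list of numbers, 7 for each row, row after row: the shift along the tool's x, y, z scaled (see below), then the turn, a rotation vector about the tool's x, y, z scaled (see below), then the gripper's target within -1 to 1 (shut at 1, half-way at 0, fully open at -1). In form: [x, y, z, rx, ry, rz, hand, x, y, z, rx, ry, rz, hand, ...]. A call has 1 to 12 rows; each row shifts and turns the commanded pose from where the row before left it, along the tool's axes as they then stand; what a row does not reach is not made up. The controller multiplies each number of a shift by 4 cm and each number of a turn by 4 degrees. A row lasts 1/8 s, in which the tool goes at most 62.5 mm and 10.7 degrees, less where a joint would pass 70% of its speed; a pose out of reach is approached as far as the arm can. A call with a number of a shift or a turn outside -1 to 1 is refused whole. A call with a gripper value outside its range is refused whole. The fingers move at their own pace and stop on an object; "grip_force" is the grip in N (left out, the last holds). Time passes only in rows, so rows that do not move let the fingers close. It gives the time, the measured TCP pose, the force, the opening and the grip force at its end, in the units of the state.
- robot.get_obs(): the state, without advancing time (a new reading comes with each control period).
- robot.camera(name): name is "scene" or "side" or "wrist"; returns the picture (480x640x3 uint8, blue, green, red); there is no depth.
- robot.calibration(name): a dict with "fx", "fy", "cx", "cy" (pixels), "R" (3x3) and "t" (3): a world point X has camera coordinates R X + t; the wrist camera has in their place "T_tool_cam" (4x4, takes a point from camera to tool coordinates, whose origin is the TCP and whose axes are the flange's). Camera axes: x right, y down, z forward; pixel columns grow to the right and rows downward; lengths in m; the calibration is good to about 2 mm. A picture is of the moment at which its call begins: read the wrist's pose just before it. calibration takes no time and is no camera call.
- robot.hand_in(): hands the job in; it is judged then, once.
The state is a dict: "time": time; "q": joint angles; "joint_velocities": joint speeds; "joint_torque": joint torques, N m; "position": TCP position; "tool_rot": TCP orientation; "ft_force": force on the tool from outside, world axes, zero at the start; "moment": the same for the moment, N m; "grip_width": finger opening in m; "grip_force": force on a finger pad.
Only numpy, scipy, OpenCV 4.12 (cv2) and the standard library are available. Lean on these libraries where they do the work, as an engineer would, in place of code of your own. Each camera call takes 0.05 s, during which the arm holds its last target. There are 200 camera calls.

## Working session

There is one attempt and no reset: what is moved stays moved. The work goes in short steps, Python scripts to look and compute and a tool call to move; the robot and the scene stay as the last step left them, time stands still between calls to the robot, and variables do not carry over. Pictures are saved under pics/ and viewed, at most 10 in all, crops included, and the job is handed in when it is done.

Besides the shell and the picture viewer there is one more tool, called by a JSON object that holds its "method" and its "body". jog_arm: Moves the arm, as the interface text tells. Shifts and turns lie within -1 to 1; 1 stands for 4 cm of shift or 4 degrees of turn. Its arguments: {"type":"object","properties":{"motion":{"type":"array","items":{"type":"number"}},"grip_force":{"type":"number"}},"required":["motion"]}

```bash
mkdir -p pics; ls
python3 - <<'E'
from rig import robot
import cv2,numpy as np
o=robot.get_obs();print(o, robot.tip_reach)
for n in("scene","side","wrist"):
    cv2.imwrite(f"pics/{n}0.png",robot.camera(n)); print(n,robot.calibration(n))
E
```

```text
pics
{'time': 0.0, 'q': array([ 1.05854917e+00,  5.28437597e-01,  1.43390075e+00, -4.97871465e-05,
        1.18137514e+00, -1.78487444e-01]), 'joint_velocities': array([ 0.00069504, -0.00086333,  0.00070618, -0.00222709, -0.00204549,
       -0.00047112]), 'joint_torque': array([-3.53522619e-04, -4.40043819e+01, -1.76588559e+01,  6.33081933e-02,
        5.83057653e-02, -1.45943736e-04]), 'position': array([0.20437533, 0.58989449, 0.23258964]), 'tool_rot': array([ 1.66096925e-01,  9.86108861e-01, -1.00559402e-03, -3.37335668e-04]), 'ft_force': array([-0.10348405,  0.26350865, -0.78001045]), 'moment': array([0.00855038, 0.01487102, 0.03485976]), 'grip_force': 0.0, 'grip_width': 0.0869154510798248} 0.011
scene {'fx': 436.6442102490231, 'fy': 436.6442102490231, 'cx': 306.72581440777986, 'cy': 232.66730897672645, 'R': array([[ 0.53642507,  0.84390817, -0.00819416],
       [ 0.54651954, -0.35475758, -0.75859308],
       [-0.64308984,  0.40245008, -0.65151316]]), 't': array([-0.54220405, -0.11766639,  1.11730126])}
side {'fx': 612.4923643313997, 'fy': 612.4923643313997, 'cx': 314.9924782763928, 'cy': 245.98673137505904, 'R': array([[ 0.9969093 , -0.0785174 , -0.00262015],
       [-0.0374609 , -0.44578355, -0.89435659],
       [ 0.06905454,  0.89169055, -0.4473471 ]]), 't': array([-0.48889472,  0.24207336,  0.64436899])}
wrist {'fx': 376.0780606902498, 'fy': 376.0780606902498, 'cx': 321.65183821254084, 'cy': 242.34778103251094, 'T_tool_cam': array([[ 2.70246153e-04, -9.62272307e-01, -2.72088100e-01,
         7.67572231e-02],
       [ 9.99999458e-01, -1.34965012e-05,  1.04096179e-03,
         3.00070042e-04],
       [-1.00536094e-03, -2.72088234e-01,  9.62271782e-01,
        -1.51873951e-01],
       [ 0.00000000e+00,  0.00000000e+00,  0.00000000e+00,
         1.00000000e+00]])}
```

View pics/scene0.png

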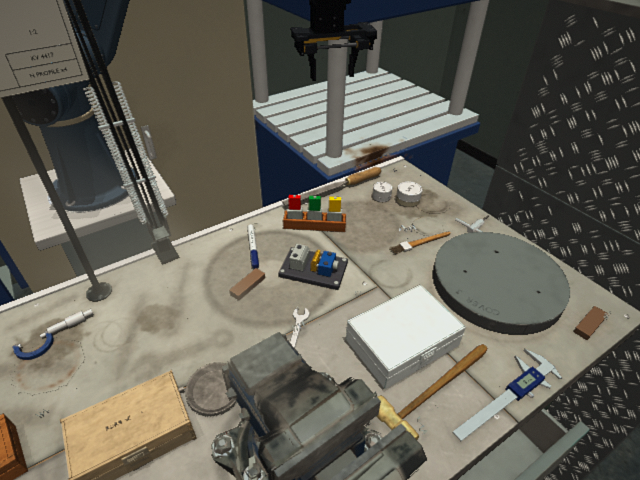

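View pics/side0.png

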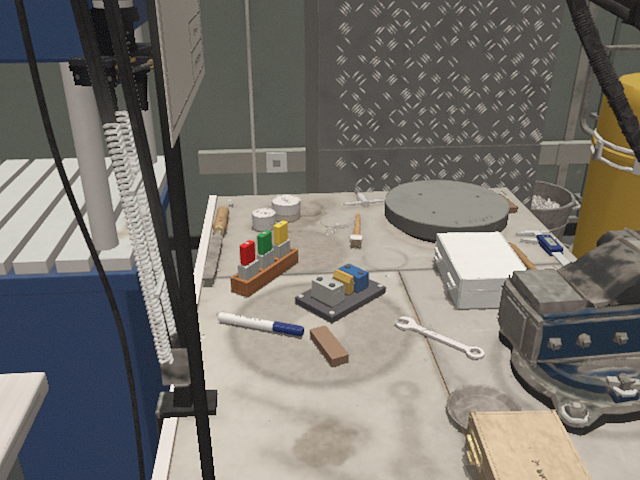

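The rack is at about (315,218) in scene, with tabs red (294,202), green (315,203) and yellow (335,204). The fixture is at (315,263), with its brass and blue parts to the right of the steel jaw. I'll triangulate rough positions next.

```bash
cat > h.py <<'E'
from rig import robot
import cv2,numpy as np
from scipy.spatial.transform import Rotation as Rn
HSV=dict(red=((0,180,60),(6,255,255)),green=((50,120,40),(80,255,255)),yellow=((24,150,80),(33,255,255)),blue=((100,150,60),(120,255,255)),brass=((16,120,80),(23,255,255)))
def mask(im,c,roi=None):
    m=cv2.inRange(cv2.cvtColor(im,cv2.COLOR_BGR2HSV),*map(np.array,HSV[c]))
    if roi:
        k=np.zeros_like(m);x0,y0,x1,y1=roi;k[y0:y1,x0:x1]=255;m&=k
    return m
def big(m):
    cs,_=cv2.findContours(m,cv2.RETR_EXTERNAL,cv2.CHAIN_APPROX_NONE)
    return max(cs,key=cv2.contourArea) if cs else None
def cen(c):
    M=cv2.moments(c);return np.array([M['m10']/M['m00'],M['m01']/M['m00']])
def cam(name,o=None):
    c=robot.calibration(name)
    if name!='wrist': R=c['R'].T;p=-R@c['t']
    else:
        Rt=Rn.from_quat(o['tool_rot']).as_matrix();T=c['T_tool_cam']
        R=Rt@T[:3,:3];p=Rt@T[:3,3]+o['position']
    return c,R,p
def ray(C,uv):
    c,R,p=C
    return p,R@np.array([(uv[0]-c['cx'])/c['fx'],(uv[1]-c['cy'])/c['fy'],1])
def plane(C,uv,z):
    p,d=ray(C,uv);return p+d*(z-p[2])/d[2]
def tri(rs):
    A=0;b=0
    for p,d in rs:
        d=d/np.linalg.norm(d);P=np.eye(3)-np.outer(d,d);A=A+P;b=b+P@p
    return np.linalg.solve(A,b)
def proj(C,X):
    c,R,p=C;q=R.T@(np.array(X)-p);return np.array([c['fx']*q[0]/q[2]+c['cx'],c['fy']*q[1]/q[2]+c['cy']])
E
python3 - <<'E'
from h import *
S=cv2.imread('pics/scene0.png');D=cv2.imread('pics/side0.png')
cs,cd=cam('scene'),cam('side')
for c in('red','green','yellow','blue','brass'):
    a=big(mask(S,c,(250,180,370,300)));b=big(mask(D,c,(220,210,400,320)))
    if a is None or b is None: print(c,'none');continue
    print(c,cen(a),cen(b),tri([ray(cs,cen(a)),ray(cd,cen(b))]).round(4))
E
```

```text
red [294.2130719  202.07058824] [247.05544684 252.82909328] [0.4122 0.349  0.067 ]
green [314.15737299 203.02478315] [264.13785558 242.5543399 ] [0.4388 0.3833 0.067 ]
yellow [334.66025641 198.35897436] [279.12121212 224.27272727] [0.4645 0.4189 0.0817]
blue [326.08254717 262.33490566] [343.26666667 269.73333333] [0.5661 0.3294 0.0329]
brass [334.36135693 205.80973451] [344.56854257 280.16233766] [0.5418 0.3488 0.0708]
```

View pics/wrist0.png

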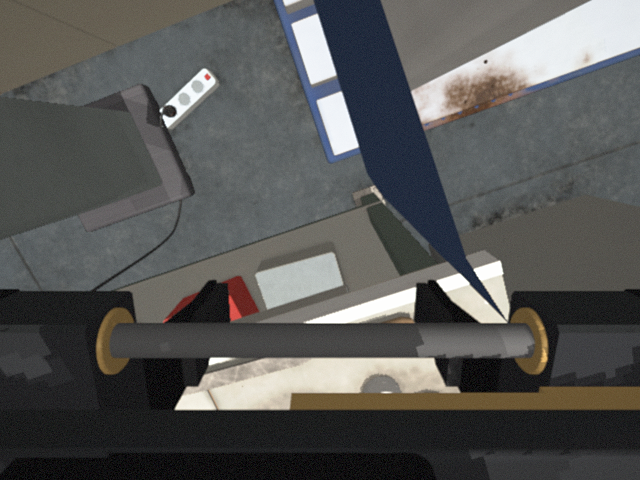

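Run:
```python
from h import *
cs,cd=cam('scene'),cam('side')
print('cams',cs[2],cd[2])
for uv in[(98,291),(165,255),(85,0)]: print('scene',uv,plane(cs,uv,0).round(3))
for uv in[(188,402),(170,350)]: print('side',uv,plane(cd,uv,0).round(3))
print('stand hose',tri([ray(cs,(145,220)),ray(cd,(168,360))]))
for n,uvs in dict(base=[(298,240),(280,272),(331,287),(348,260)]).items():
    for uv in uvs: print(n,plane(cs,uv,0.012).round(3))
for uv in[(297,294),(385,287),(331,317),(353,270)]: print('sidebase',plane(cd,uv,0.012).round(3))
```

```text
cams [ 1.07368391 -0.03383059  0.63423265] [ 0.45195538 -0.50505216  0.50347553]
scene (98, 291) [ 0.374 -0.075  0.   ]
scene (165, 255) [0.346 0.068 0.   ]
scene (85, 0) [-2.074  0.391  0.   ]
side (188, 402) [0.342 0.088 0.   ]
side (170, 350) [0.306 0.197 0.   ]
stand hose [0.33221855 0.05238317 0.09150689]
base [0.47  0.322 0.012]
base [0.532 0.242 0.012]
base [0.619 0.304 0.012]
base [0.577 0.375 0.012]
sidebase [0.487 0.311 0.012]
sidebase [0.627 0.321 0.012]
sidebase [0.533 0.242 0.012]
sidebase [0.584 0.38  0.012]
```

{"method": "jog_arm", "body": {"motion": [-0.95,-0.33,-0.15,0,0,0,-1,-0.95,-0.33,-0.15,0,0,0,-1,-0.95,-0.33,-0.15,0,0,0,-1,-0.95,-0.33,-0.15,0,0,0,-1,-0.95,-0.33,-0.15,0,0,0,-1,-0.95,-0.33,-0.15,0,0,0,-1,-0.95,-0.33,-0.15,0,0,0,-1,-0.95,-0.33,-0.15,0,0,0,-1,-0.95,-0.33,-0.15,0,0,0,-1,-0.95,-0.33,-0.15,0,0,0,-1,-0.95,-0.33,-0.15,0,0,0,-1]}}

```text
time: 1.52
position: [0.5528, 0.3154, 0.2993]
tool_rot: [0.166, 0.986, -0.0, -0.0]
ft_force: [0.9, 0.3, -0.2]
grip_width: 0.0868
grip_force: 0.0
```

{"method": "jog_arm", "body": {"motion": [0,0,0,0,0,1,-1,0,0,0,0,0,1,-1,0,0,0,0,0,1,-1,0,0,0,0,0,1,-1,0,0,0,0,0,1,-1,0,0,0,0,0,1,-1,0,0,0,0,0,1,-1,0,0,0,0,0,1,-1,0,0,0,0,0,0,-1,0,0,0,0,0,0,-1]}}

```text
time: 2.78
position: [0.5519, 0.3163, 0.2993]
tool_rot: [0.431, 0.902, -0.0, -0.0]
ft_force: [1.0, 0.1, 0.9]
grip_width: 0.0869
grip_force: 0.0
```

Run:
```python
from h import *
o=robot.get_obs();im=robot.camera('wrist');cv2.imwrite('pics/w1.png',im)
np.savez('w1.npz',position=o['position'],tool_rot=o['tool_rot'])
print(o['position'],o['q'],o['time'],Rn.from_quat(o['tool_rot']).as_matrix().round(3))
```

```text
[0.55194224 0.31630636 0.29930473] [ 3.45014332e-01  4.80824708e-01  1.32382553e+00 -2.04480038e-05
  1.33748409e+00 -3.34487862e-01] 2.775 [[-0.628  0.778 -0.001]
 [ 0.778  0.628 -0.   ]
 [ 0.    -0.001 -1.   ]]
```

View pics/w1.png

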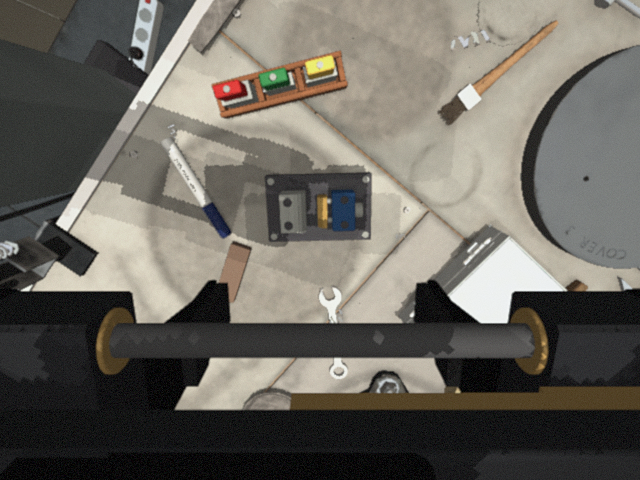

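The wrist view shows the fixture base at about (266..371, 173..242), with the steel jaw on the left, brass at (321,211) and blue on the right. Tabs are at (230,89), (273,77) and (320,66). The marker is at (200,190), the stone at (234,270) and the spanner at (333,330).

```bash
cat >> h.py <<'E'
def ang(v): return np.degrees(np.arctan2(v[1],v[0]))
def totool(o,X):  # world point -> tool coordinates, in m
    return Rn.from_quat(o['tool_rot']).as_matrix().T@(np.array(X)-o['position'])
def basefix(im,C,roi):
    g=cv2.cvtColor(im,cv2.COLOR_BGR2GRAY);k=np.zeros_like(g);x0,y0,x1,y1=roi
    k[y0:y1,x0:x1]=(g[y0:y1,x0:x1]<80)*255
    k=cv2.morphologyEx(k,cv2.MORPH_OPEN,np.ones((5,5)))
    c=big(k);w=np.array([plane(C,p[0],.012)[:2] for p in c])
    return cv2.minAreaRect((w*1000).astype(np.float32))
E
python3 - <<'E'
from h import *
im=cv2.imread('pics/w1.png');o=dict(np.load('w1.npz'));C=cam('wrist',o)
print(basefix(im,C,(250,160,385,255)))
for c in('red','green','yellow'):
    k=big(mask(im,c,(200,40,360,130)));w=np.array([plane(C,p[0],.08)[:2]*1000 for p in k],np.float32)
    print(c,plane(C,cen(k),.075).round(4),cv2.minAreaRect(w))
print(totool(o,plane(C,(319,207),.012)))
E
```

```text
((548.8937377929688, 308.29217529296875), (117.9913330078125, 80.64781188964844), 40.55613708496094)
red [0.4099 0.3536 0.075 ] ((411.4306335449219, 353.9499816894531), (28.19342041015625, 14.414082527160645), 51.794307708740234)
green [0.4367 0.3875 0.075 ] ((437.5459289550781, 387.0627136230469), (25.15615463256836, 14.115836143493652), 51.941402435302734)Traceback (most recent call last):
  File "<stdin>", line 6, in <module>
  File "h.py", line 14, in cen
    M=cv2.moments(c);return np.array([M['m10']/M['m00'],M['m01']/M['m00']])
                                      ~~~~~~~~^~~~~~~~~
ZeroDivisionError: float division by zero
```

{"method": "jog_arm", "body": {"motion": [-0.27,-0.03,0.83,0,0,0,-1,-0.27,-0.03,0.83,0,0,0,-1,-0.27,-0.03,0.83,0,0,0,-1,-0.27,-0.03,0.83,0,0,0,-1,-0.27,-0.03,0.83,0,0,0,-1,-0.27,-0.03,0.83,0,0,0,-1,0,0,0,0,0,0,-1,0,0,0,0,0,0,-1]}}

```text
time: 3.82
position: [0.5878, 0.2619, 0.1014]
tool_rot: [0.431, 0.902, 0.001, 0.001]
ft_force: [1.3, 0.5, 0.1]
grip_width: 0.0866
grip_force: 0.0
```

Run:
```python
from h import *
o=robot.get_obs();im=robot.camera('wrist');cv2.imwrite('pics/w2.png',im)
np.savez('w2.npz',position=o['position'],tool_rot=o['tool_rot']);C=cam('wrist',o)
print(o['position'],proj(C,(.549,.308,.034)))
print(basefix(im,C,(170,60,480,280)))
cv2.imwrite('pics/w2c.png',cv2.resize(im[40:290,160:480],None,fx=2.4,fy=2.4))
```

```text
[0.58777919 0.26187764 0.10135242] [320.49484112 165.83351714]
((564.407958984375, 284.5770568847656), (130.20162963867188, 52.001129150390625), 22.792041778564453)
```

View pics/w2c.png

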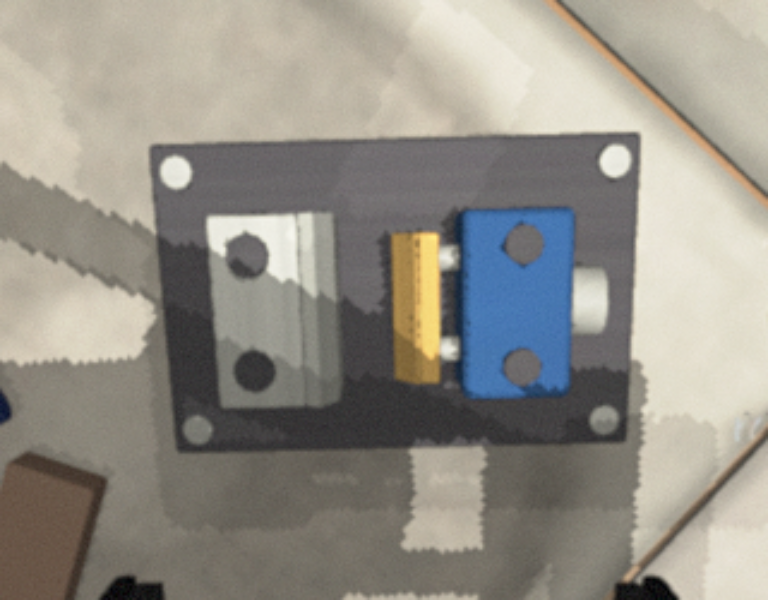

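The crop shows base corners at (151,147), (639,133), (625,440) and (178,451). The foot of the jaw slope runs from about (317,212) to (325,407), and the face foot from (335,212) to (343,405). The shoe's face edge runs from (391,233) to (395,382). I'll refine these numerically.

Run:
```python
from h import *
o=dict(np.load('w2.npz'));C=cam('wrist',o)
f=lambda u,v,z:plane(C,(160+(u-.5)/2.4,40+(v-.5)/2.4),z)[:2]
P=[f(*p,.012) for p in[(151,147),(639,133),(625,440),(178,451)]]
print(np.round(P,4),np.mean(P,0),[np.linalg.norm(P[i]-P[i-1]).round(4) for i in range(4)])
ey=(P[1]+P[2]-P[0]-P[3]);ex=(P[3]+P[2]-P[0]-P[1]);print('ey',ang(ey),'ex',ang(ex))
jl=f(325,407,.034)-f(317,212,.034);jf=f(343,405,.012)-f(335,212,.012);print('jaw lines',ang(jl),ang(jf),np.linalg.norm(jl),ang(f(395,382,.034)-f(391,233,.034)))
a=np.radians((ang(ey)+ang(ex)+90)/2);Y=np.array([np.cos(a),np.sin(a)]);X=np.array([Y[1],-Y[0]]);c=np.mean(P,0)
for n,p in dict(j34=f(321,310,.034),j12=f(339,310,.012),jtop=f(301,310,.042),sh34=f(393,308,.034),sh12=f(393,308,.012),shtop=f(418,308,.042),jm=f(333,407,.023),jm0=f(326,212,.023)).items(): print(n,((p-c)@X*1e3).round(1),((p-c)@Y*1e3).round(1),p.round(4))
print(np.degrees(a))
```

```text
[[0.4801 0.2996]
 [0.5732 0.3789]
 [0.6242 0.319 ]
 [0.5308 0.2397]] [0.55206837 0.30929018] [np.float64(0.0784), np.float64(0.1223), np.float64(0.0787), np.float64(0.1226)]
ey 40.39202476690002 ex -49.671762294572325
jaw lines -49.876561359358625 -49.54012562245326 0.045967046999705836 -49.456128933447545
j34 0.4 -18.7 [0.5381 0.2969]
j12 2.3 -15.6 [0.5417 0.2975]
jtop -0.4 -22.7 [0.5345 0.2949]
sh34 0.3 -1.5 [0.5512 0.3081]
sh12 2.1 -1.4 [0.5524 0.3068]
shtop -0.2 4.3 [0.5552 0.3122]
jm 26.0 -17.5 [0.5556 0.2781]
jm0 -22.2 -17.2 [0.5245 0.3151]
40.36013123616385
```

{"method": "jog_arm", "body": {"motion": [0,0,-1,0,0,0,-1,0.94,-0.27,-0.1,0,0,1,-1,0.94,-0.27,-0.1,0,0,-1,-1,0.94,-0.27,-0.1,0,0,0,-1,0.94,-0.27,-0.1,0,0,0,-1,0.94,-0.27,-0.1,0,0,0,-1,0,0,0,0,0,1,-1,0,0,0,0,0,1,-1,0,0,0,0,0,1,-1,0,0,0,0,0,1,-1,0,0,0,0,0,1,-1,0,0,0,0,0,1,-1]}}

```text
time: 5.38
position: [0.4292, 0.377, 0.1625]
tool_rot: [0.61, 0.792, 0.002, 0.001]
ft_force: [-0.2, -0.3, 0.1]
grip_width: 0.0873
grip_force: 0.0
```

{"method": "jog_arm", "body": {"motion": [0,0,0,0,0,1,-1,0,0,0,0,0,1,-1,0,0,0,0,0,1,-1,0,0,0,0,0,1,-1,0,0,0,0,0,1,-1,0,0,0,0,0,1,-1,0,0,0,0,0,1,-1,0,0,0,0,0,1,-1,0,0,0,0,0,1,-1,0,0,0,0,0,1,-1,0,0,0,0,0,1,-1,0,0,0,0,0,1,-1]}}

```text
time: 6.88
position: [0.4292, 0.377, 0.1625]
tool_rot: [0.88, 0.476, 0.002, -0.0]
ft_force: [-1.2, -0.2, 0.0]
grip_width: 0.0869
grip_force: 0.0
```

{"method": "jog_arm", "body": {"motion": [0,0,0,0,0,1,-1,0,0,0,0,0,0.2,-1,0,0,0,0,0,0,-1]}}

```text
time: 7.25
position: [0.429, 0.3765, 0.1614]
tool_rot: [0.898, 0.44, 0.001, -0.0]
ft_force: [0.4, -0.3, 0.1]
grip_width: 0.0872
grip_force: 0.0
```

Run:
```python
from h import *
o=robot.get_obs();im=robot.camera('wrist');cv2.imwrite('pics/w3.png',im)
np.savez('w3.npz',position=o['position'],tool_rot=o['tool_rot']);C=cam('wrist',o)
print(o['position'],o['q'],o['time'],proj(C,(.464,.421,.08)),Rn.from_quat(o['tool_rot']).as_matrix().round(3))
cv2.imwrite('pics/w3c.png',cv2.resize(im[40:290,160:480],None,fx=2.4,fy=2.4))
```

```text
[0.42899268 0.37652246 0.16142505] [5.24628738e-01 5.48174270e-01 1.64144768e+00 2.11331869e-05
 9.49954109e-01 1.18526029e+00] 7.25 [325.72153543 166.63911244] [[ 0.614  0.79   0.002]
 [ 0.79  -0.614  0.001]
 [ 0.002  0.001 -1.   ]]
```

View pics/w3c.png

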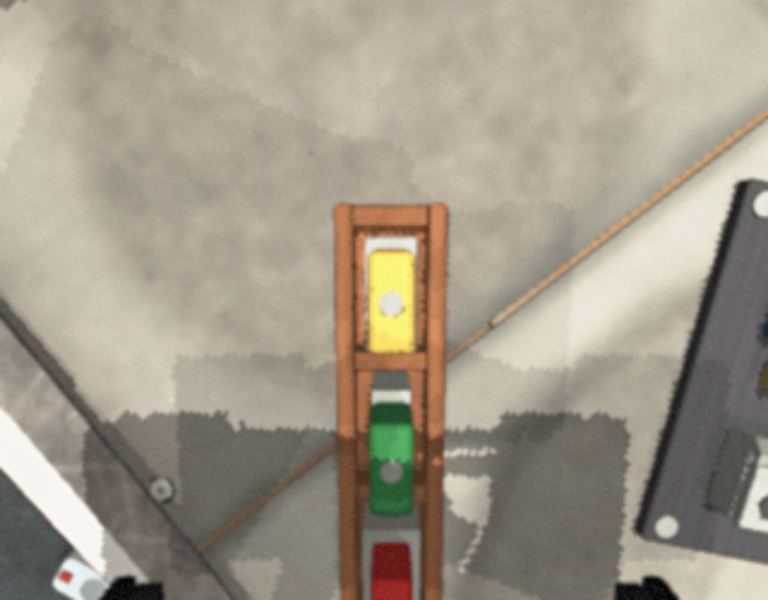

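Yellow's top dot is at crop (391,303). The rack's walls are at u=336..446, well aligned with the tool.

Run:
```python
from h import *
o=dict(np.load('w3.npz'));C=cam('wrist',o)
g=lambda u,v,z:plane(C,(160+(u-.5)/2.4,40+(v-.5)/2.4),z)
for n,p in dict(dot=g(391,303,.08),tabl=g(369,303,.08),tabr=g(414,303,.08),gdot=g(391,472,.08),rackTop=g(391,205,.026)).items(): print(n,p.round(4),totool(o,p).round(4))
```

```text
dot [0.4628 0.4224 0.08  ] [ 0.0568 -0.0016  0.0815]
tabl [0.4583 0.4258 0.08  ] [ 0.0568 -0.0071  0.0815]
tabr [0.4674 0.4188 0.08  ] [0.0568 0.0043 0.0815]
gdot [0.4355 0.3873 0.08  ] [ 0.0124 -0.0015  0.0814]
rackTop [0.4783 0.4423 0.026 ] [ 0.0819 -0.0016  0.1356]
```

{"method": "jog_arm", "body": {"motion": [0.71,-0.04,0,0,0,0,-1,0.71,0,0,0,0,0,-1,0,0,0.84,0,0,0,-1,0,0,0.84,0,0,0,-1,0,0,0.84,0,0,0,-1,0,0,0,0,0,0,1,0,0,0,0,0,0,1,0,0,0,0,0,0,1,0,0,0,0,0,0,1,0,0,0,0,0,0,1,0,0,0,0,0,0,1], "grip_force": 30}}

```text
time: 8.68
position: [0.4625, 0.4219, 0.0599]
tool_rot: [0.898, 0.439, 0.0, -0.0]
ft_force: [-0.8, -0.1, -0.1]
grip_width: 0.0349
grip_force: 0.0
```

{"method": "jog_arm", "body": {"motion": [0,0,0,0,0,0,1,0,0,0,0,0,0,1,0,0,0,0,0,0,1,0,0,0,0,0,0,1,0,0,0,0,0,0,1]}}

```text
time: 9.3
position: [0.4622, 0.4217, 0.0593]
tool_rot: [0.899, 0.439, -0.0, 0.0]
ft_force: [-0.1, -0.5, -1.7]
grip_width: 0.0118
grip_force: 30.0
```

{"method": "jog_arm", "body": {"motion": [0,0,-0.5,0,0,0,1,0,0,-1,0,0,0,1,0,0,-1,0,0,0,1,0,0,0,0,0,-1,1,0,0,0,0,0,-1,1,0,0,0,0,0,-1,1,0,0,0,0,0,-1,1,0,0,0,0,0,-1,1,0,0,0,0,0,-1,1,0,0,0,0,0,-1,1,0,0,0,0,0,-1,1,0,0,0,0,0,-1,1]}}

```text
time: 10.8
position: [0.4626, 0.422, 0.1611]
tool_rot: [0.718, 0.696, 0.001, 0.0]
ft_force: [0.3, 0.6, -1.1]
grip_width: 0.0119
grip_force: 30.0
```

{"method": "jog_arm", "body": {"motion": [0,0,0,0,0,-1,1,0,0,0,0,0,-1,1,0,0,0,0,0,-1,1,0,0,0,0,0,-1,1,0,0,0,0,0,-1,1,0,0,0,0,0,-1,1,0,0,0,0,0,-1,1,0,0,0,0,0,-1,1,0,0,0,0,0,-1,1,0,0,0,0,0,-1,1,0,0,0,0,0,-0.55,1]}}

```text
time: 12.18
position: [0.4626, 0.422, 0.1611]
tool_rot: [0.42, 0.908, 0.001, 0.0]
ft_force: [-0.1, 0.1, -0.6]
grip_width: 0.0119
grip_force: 30.0
```

{"method": "jog_arm", "body": {"motion": [-0.9,-0.07,0,0,0,0,1,-0.9,-0.07,0,0,0,0,1,-0.9,-0.07,0,0,0,0,1,-0.9,-0.07,0,0,0,0,1,0,0,0,0,0,0,1,0,0,0,0,0,0,1]}}

```text
time: 12.92
position: [0.5468, 0.3049, 0.1605]
tool_rot: [0.421, 0.907, 0.0, 0.0]
ft_force: [0.4, 0.7, -1.3]
grip_width: 0.0118
grip_force: 30.0
```

Run:
```python
from h import *
o=robot.get_obs();im=robot.camera('wrist')
np.savez('w4.npz',position=o['position'],tool_rot=o['tool_rot']);C=cam('wrist',o)
R=Rn.from_quat(o['tool_rot']).as_matrix();print(o['position'],ang(R[:,1]),o['time'],o['ft_force'],o['grip_width'])
F=np.array([.5521,.3093]);Y=np.array([np.cos(np.radians(40.4)),np.sin(np.radians(40.4))]);X=np.array([Y[1],-Y[0]])
d=o['position'][:2]-F;print('fix x,y mm',d@X*1e3,d@Y*1e3)
D=robot.camera('side');S=robot.camera('scene')
a=cv2.resize(im[150:450,120:520],(400,300));b=cv2.resize(D[190:340,260:460],(400,300));c=cv2.resize(S[180:330,230:430],(400,300))
cv2.imwrite('pics/m4.png',np.vstack([np.hstack([a,b]),np.hstack([c,c*0])]))
```

```text
[0.54679529 0.30490604 0.16045893] 40.24559078001171 12.925 [ 0.43891059  0.71518736 -1.34502594] 0.011805299412310444
fix x,y mm -0.09191465691763576 -6.887553099400329
```

View pics/m4.png

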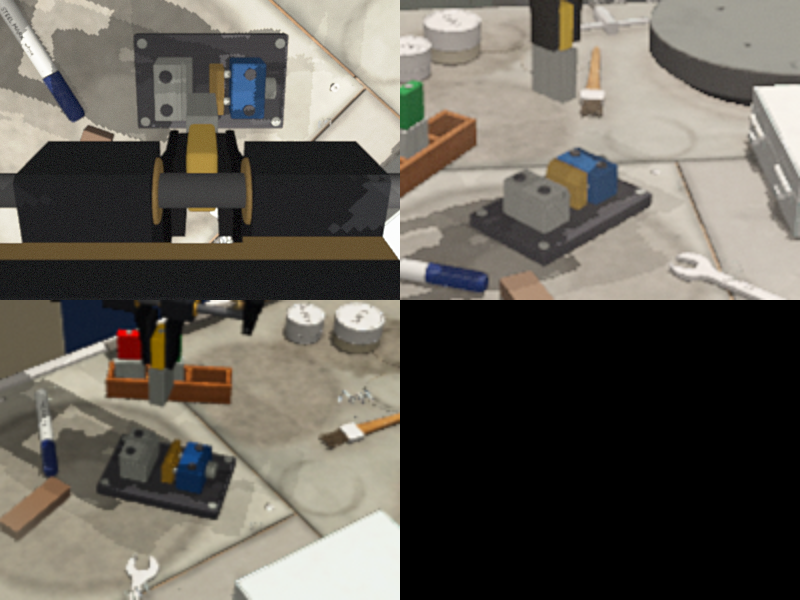

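The spacer is centred in the hand (blade at crop u≈202, i.e. image 322, against cx 321.65), hanging above the gap. I'll descend, slowly near contact.

{"method": "jog_arm", "body": {"motion": [0,0,0.78,0,0,0,1,0,0,0.78,0,0,0,1,0,-0.01,0,0,0,0,1,0,0,0,0,0,0,1]}}

```text
time: 13.58
position: [0.5469, 0.3052, 0.098]
tool_rot: [0.42, 0.908, 0.0, 0.0]
ft_force: [0.7, 1.2, -0.7]
grip_width: 0.0118
grip_force: 30.0
```

{"method": "jog_arm", "body": {"motion": [0,0,0.08,0,0,0,1,0,0,0.05,0,0,0,1,0,0,0.05,0,0,0,1,0,0,0,0,0,0,1]}}

```text
time: 14.08
position: [0.5466, 0.3044, 0.0899]
tool_rot: [0.42, 0.907, -0.0, -0.0]
ft_force: [0.0, -0.5, -1.6]
grip_width: 0.0115
grip_force: 30.0
```

{"method": "jog_arm", "body": {"motion": [0,0,0.04,0,0,0,1,0,0,0.04,0,0,0,1,0,0,0,0,0,0,1]}}

```text
time: 14.45
position: [0.5465, 0.3043, 0.0877]
tool_rot: [0.42, 0.907, -0.0, -0.0]
ft_force: [-1.6, -0.8, 6.0]
grip_width: 0.0118
grip_force: 30.0
```

{"method": "jog_arm", "body": {"motion": [0,0,0.04,0,0,0,1,0,0,0.04,0,0,0,1,0,0,0,0,0,0,1]}}

```text
time: 14.82
position: [0.5469, 0.3044, 0.085]
tool_rot: [0.42, 0.907, 0.0, 0.0]
ft_force: [-1.0, -0.9, 6.1]
grip_width: 0.0122
grip_force: 30.0
```

{"method": "jog_arm", "body": {"motion": [0,0,0.05,0,0,0,1,0,0,0.05,0,0,0,1,0,0,0,0,0,0,1]}}

```text
time: 15.2
position: [0.5469, 0.3044, 0.0805]
tool_rot: [0.42, 0.907, 0.0, 0.0]
ft_force: [-1.8, -1.8, 5.2]
grip_width: 0.0119
grip_force: 30.0
```

{"method": "jog_arm", "body": {"motion": [0,0,0.1,0,0,0,1,0,0,0.1,0,0,0,1,0,0,0,0,0,0,1]}}

```text
time: 15.58
position: [0.5469, 0.3044, 0.0721]
tool_rot: [0.42, 0.907, 0.0, 0.0]
ft_force: [-1.3, -1.9, 3.0]
grip_width: 0.0119
grip_force: 30.0
```

{"method": "jog_arm", "body": {"motion": [0,0,0.06,0,0,0,1,0,0,0.04,0,0,0,1,0,0,0,0,0,0,1]}}

```text
time: 15.95
position: [0.547, 0.3045, 0.0682]
tool_rot: [0.42, 0.907, 0.0, 0.0]
ft_force: [-0.7, -1.2, 4.8]
grip_width: 0.0118
grip_force: 30.0
```

{"method": "jog_arm", "body": {"motion": [0,0,0.04,0,0,0,1,0,0,0.02,0,0,0,1,0,0,0,0,0,0,1]}}

```text
time: 16.32
position: [0.547, 0.3044, 0.0658]
tool_rot: [0.42, 0.907, 0.0, 0.0]
ft_force: [-0.4, -1.2, 5.1]
grip_width: 0.0117
grip_force: 30.0
```

{"method": "jog_arm", "body": {"motion": [0,0,0.015,0,0,0,1,0,0,0,0,0,0,1,0,0,0,0,0,0,1]}}

```text
time: 16.7
position: [0.547, 0.3045, 0.0653]
tool_rot: [0.42, 0.907, 0.0, 0.0]
ft_force: [-2.1, -0.8, 4.2]
grip_width: 0.0122
grip_force: 30.0
```

Still sliding with light friction. I'll go down in 0.5 mm steps until the floor shows as a clear rise in force.

{"method": "jog_arm", "body": {"motion": [0,0,0.015,0,0,0,1,0,0,0,0,0,0,1,0,0,0,0,0,0,1]}}

```text
time: 17.08
position: [0.547, 0.3045, 0.0652]
tool_rot: [0.42, 0.907, 0.0, 0.0]
ft_force: [-2.1, -2.2, 9.0]
grip_width: 0.0118
grip_force: 30.0
```

{"method": "jog_arm", "body": {"motion": [0,0,0.012,0,0,0,1,0,0,0,0,0,0,1,0,0,0,0,0,0,1]}}

```text
time: 17.45
position: [0.547, 0.3045, 0.0652]
tool_rot: [0.42, 0.907, 0.0, 0.0]
ft_force: [-3.0, -1.6, 11.8]
grip_width: 0.0116
grip_force: 30.0
```

The floor was felt at TCP z 0.0652, as expected. I'll ease sideways slightly, release, back off and look.

{"method": "jog_arm", "body": {"motion": [0,-0.008,-0.01,0,0,0,1,0,0,0,0,0,0,1,0,0,0,0,0,0,0.2,0,0,0,0,0,0,0.2,0,0,0,0,0,0,0.2,0,0,0,0,0,0,0.2,0,0,0,0,0,0,0.2]}}

```text
time: 18.32
position: [0.5464, 0.3042, 0.0637]
tool_rot: [0.42, 0.907, -0.0, -0.0]
ft_force: [-0.4, 0.4, 0.0]
grip_width: 0.0344
grip_force: 0.0
```

{"method": "jog_arm", "body": {"motion": [0,0,-0.5,0,0,0,0.2,0,0,-1,0,0,0,0.2,-0.75,0,-0.5,0,0,0,0.2,-0.75,0,0,0,0,0,-0.2,0,0,0,0,0,0,-1,0,0,0,0,0,0,-1]}}

```text
time: 19.08
position: [0.5844, 0.2586, 0.1434]
tool_rot: [0.421, 0.907, -0.0, -0.001]
ft_force: [-0.3, 0.1, -0.8]
grip_width: 0.0571
grip_force: 0.0
```

Run:
```python
from h import *
o=robot.get_obs();im=robot.camera('wrist');cv2.imwrite('pics/w5.png',im)
np.savez('w5.npz',position=o['position'],tool_rot=o['tool_rot'])
D=robot.camera('side');S=robot.camera('scene');print(o['position'],o['time'],o['ft_force'])
a=im[40:290,160:480];a=cv2.resize(a,(400,312));b=cv2.resize(D[190:346,230:430],(400,312));c=cv2.resize(S[180:310,250:416],(400,288*130//130));d=cv2.resize(D[210:354,290:490],(400,288))
cv2.imwrite('pics/m5.png',np.vstack([np.hstack([a,b]),np.hstack([c,d])]))
```

```text
[0.58436258 0.25856626 0.14340466] 19.075 [-0.25093756  0.14494204 -0.76960339]
```

View pics/m5.png

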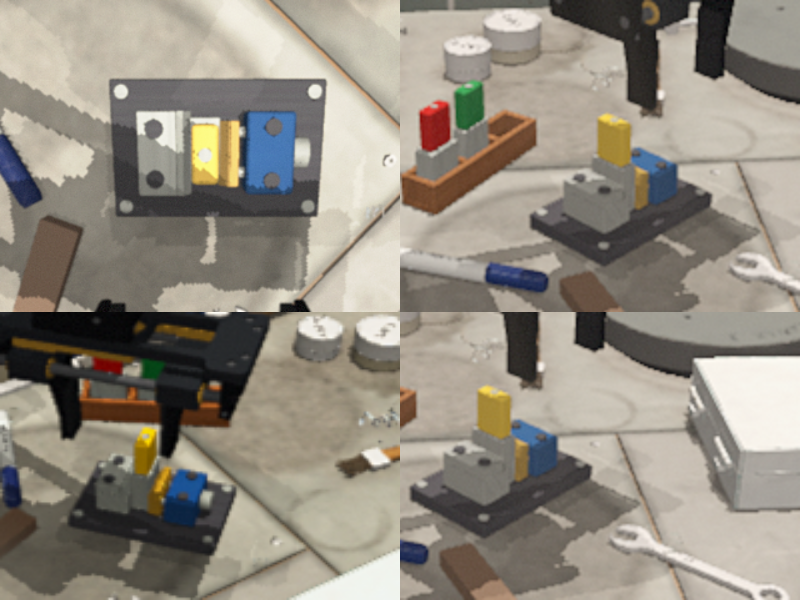

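The yellow spacer stands upright between jaw and shoe, with its dot at wrist pixel (324,165). Red and green are still in the rack, and the bystanders haven't moved. I'll check its centring, upright position and depth.

Run:
```python
from h import *
o=dict(np.load('w5.npz'));C=cam('wrist',o);p=plane(C,(324,164.8),.086)[:2]
Y=np.array([np.cos(np.radians(40.4)),np.sin(np.radians(40.4))]);X=np.array([Y[1],-Y[0]]);d=p-[.5521,.3093]
print('x,y mm',d@X*1e3,d@Y*1e3)
```

```text
x,y mm -2.104636866925384 -7.5557209513940995
```

Across the gap it is exact (-7.6 mm). Along x it sits about 2 mm off centre, so I'll regrip and slide it gently to centre.

{"method": "jog_arm", "body": {"motion": [0.75,0,0,0,0,0,0.2,0.75,0,0.5,0,0,0,0.2,0,0,0,0,0,0,0.2,0,0,1,0,0,0,0.2,0,0,0.5,0,0,0,0.2,0,0,0,0,0,0,0.2,0,0,0,0,0,0,1,0,0,0,0,0,0,1,0,0,0,0,0,0,1,0,0,0,0,0,0,1,0,0,0,0,0,0,1]}}

```text
time: 20.6
position: [0.547, 0.3044, 0.0648]
tool_rot: [0.42, 0.907, 0.001, 0.001]
ft_force: [-0.7, -0.4, 6.3]
grip_width: 0.0121
grip_force: 30.0
```

{"method": "jog_arm", "body": {"motion": [-0.02,0,0,0,0,0,1,-0.02,0,0,0,0,0,1,-0.01,0,0,0,0,0,1,0,0,0,0,0,0,1,0,0,0,0,0,0,1]}}

```text
time: 21.22
position: [0.5472, 0.3042, 0.0649]
tool_rot: [0.421, 0.907, 0.001, -0.001]
ft_force: [-1.8, 3.3, 6.6]
grip_width: 0.012
grip_force: 30.0
```

{"method": "jog_arm", "body": {"motion": [-0.03,0,-0.01,0,0,0,1,-0.02,0,0,0,0,0,1,0,0,0,0,0,0,1,0,0,0,0,0,0,1]}}

```text
time: 21.72
position: [0.5474, 0.3039, 0.0649]
tool_rot: [0.421, 0.907, 0.001, -0.002]
ft_force: [-3.6, 7.3, 5.1]
grip_width: 0.0116
grip_force: 30.0
```

{"method": "jog_arm", "body": {"motion": [0,0,-0.025,0,0,0,1,0,0,0,0,0,0,1,-0.02,0,0,0,0,0,1,0,0,0,0,0,0,1,0,0,0,0,0,0,1]}}

```text
time: 22.35
position: [0.5475, 0.3037, 0.065]
tool_rot: [0.421, 0.907, 0.002, -0.002]
ft_force: [-2.9, 8.8, 1.0]
grip_width: 0.012
grip_force: 30.0
```

{"method": "jog_arm", "body": {"motion": [0.05,0,0,0,0,0,1,0.045,0,0,0,0,0,1,0,0,0.03,0,0,0,1,0,0,0.01,0,0,0,1,0,0,0,0,0,0,1]}}

```text
time: 22.98
position: [0.5473, 0.304, 0.0649]
tool_rot: [0.421, 0.907, 0.001, 0.0]
ft_force: [-1.9, 3.8, 6.1]
grip_width: 0.0116
grip_force: 30.0
```

{"method": "jog_arm", "body": {"motion": [0,0,0.01,0,0,0,1,0,0,0,0,0,0,1,0,0,0,0,0,0,0.2,0,0,0,0,0,0,0.2,0,0,0,0,0,0,0.2,0,0,0,0,0,0,0.2,0,0,0,0,0,0,0.2]}}

```text
time: 23.85
position: [0.547, 0.3034, 0.0631]
tool_rot: [0.42, 0.907, -0.0, -0.0]
ft_force: [-0.6, -0.3, -0.6]
grip_width: 0.0341
grip_force: 0.0
```

{"method": "jog_arm", "body": {"motion": [0,0,-0.5,0,0,0,0.2,0,0,-1,0,0,0,0.2,-0.75,0,-0.5,0,0,0,0.2,-0.75,0,0,0,0,0,-0.2,0,0,0,0,0,0,-1,0,0,0,0,0,0,-1]}}

```text
time: 24.6
position: [0.585, 0.2578, 0.1428]
tool_rot: [0.421, 0.907, -0.0, -0.001]
ft_force: [-0.9, -0.2, -0.6]
grip_width: 0.0564
grip_force: 0.0
```

Run:
```python
from h import *
o=robot.get_obs();im=robot.camera('wrist');D=robot.camera('side');C=cam('wrist',o)
print(o['position'],o['time'])
Y=np.array([np.cos(np.radians(40.4)),np.sin(np.radians(40.4))]);X=np.array([Y[1],-Y[0]])
def top(im,C):
    k=big(mask(im,'yellow',(280,120,345,220)))
    x,y,w,h=cv2.boundingRect(k);r=cv2.minAreaRect(np.array([plane(C,p[0],.086)[:2]*1e3 for p in k],np.float32))
    d=np.array(r[0])/1e3-[.5521,.3093];return (x,y,w,h),r[1:],d@X*1e3,d@Y*1e3
print(top(im,C));o5=dict(np.load('w5.npz'));print('before',top(cv2.imread('pics/w5.png'),cam('wrist',o5)))
a=cv2.resize(im[90:240,230:430],(800,600))[:,:400*2];b=cv2.resize(D[210:330,300:400],(360,432))
cv2.imwrite('pics/m6.png',np.hstack([cv2.resize(a,(430,323)),cv2.resize(b,(269,323))]))
```

```text
[0.58498609 0.25780237 0.14280372] 24.6
((333, 181, 1, 1), ((0.0, 0.0), 0.0), np.float64(7.620816764077325), np.float64(-2.6319778179229627))
before ((333, 182, 1, 1), ((0.0, 0.0), 0.0), np.float64(7.2507876489640655), np.float64(-2.5826661479865773))
```

View pics/m6.png

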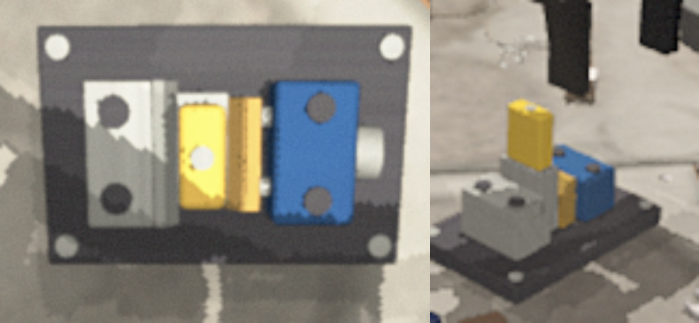

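The spacer is upright and seated. The dot is at (202,157) in the crop, the jaw spans v=80..226, the shoe 97..211, and the blade shoulder's far edge is at v=93.

Run:
```python
from h import *
o=robot.get_obs();C=cam('wrist',o)
Y=np.array([np.cos(np.radians(40.4)),np.sin(np.radians(40.4))]);X=np.array([Y[1],-Y[0]])
def f(u,v,z):
    d=plane(C,(230+(u-.5)/2.15,90+(v-.5)/2.15),z)[:2]-[.5521,.3093];return (round(d@X*1e3,1),round(d@Y*1e3,1))
for a in[(202,157,.086),(202,104,.086),(202,208,.086),(203,93,.052),(150,80,.042),(150,226,.042),(245,97,.042),(245,211,.042),(225,27,.012),(225,263,.012)]: print(a,f(*a))
```

```text
(202, 157, 0.086) (np.float64(-2.8), np.float64(-7.7))
(202, 104, 0.086) (np.float64(-15.7), np.float64(-7.7))
(202, 208, 0.086) (np.float64(10.1), np.float64(-7.7))
(203, 93, 0.052) (np.float64(-18.6), np.float64(-7.3))
(150, 80, 0.042) (np.float64(-22.5), np.float64(-23.1))
(150, 226, 0.042) (np.float64(21.3), np.float64(-23.8))
(245, 97, 0.042) (np.float64(-17.6), np.float64(5.4))
(245, 211, 0.042) (np.float64(16.6), np.float64(5.9))
(225, 27, 0.012) (np.float64(-39.8), np.float64(0.1))
(225, 263, 0.012) (np.float64(39.0), np.float64(0.8))
```

It is still about 2 mm off centre, because friction held it. I'll lift it out above the slopes, shift 2.2 mm and reinsert as before.

{"method": "jog_arm", "body": {"motion": [0.75,0,0,0,0,0,0.2,0.75,0,0.5,0,0,0,0.2,0,0,0,0,0,0,0.2,0,0,1,0,0,0,0.2,0,0,0.48,0,0,0,0.2,0,0,0,0,0,0,0.2,0,0,0,0,0,0,1,0,0,0,0,0,0,1,0,0,0,0,0,0,1,0,0,0,0,0,0,1,0,0,0,0,0,0,1]}}

```text
time: 26.08
position: [0.5477, 0.3037, 0.065]
tool_rot: [0.42, 0.907, 0.001, 0.001]
ft_force: [0.3, -0.4, 5.7]
grip_width: 0.0116
grip_force: 30.0
```

{"method": "jog_arm", "body": {"motion": [0,0,-0.1,0,0,0,1,0,0,-0.2,0,0,0,1,0,0,-0.25,0,0,0,1,0,0,-0.3,0,0,0,1,0,0,0,0,0,0,1,0,0,0,0,0,0,1]}}

```text
time: 26.82
position: [0.5467, 0.3032, 0.0988]
tool_rot: [0.42, 0.907, -0.0, -0.0]
ft_force: [0.1, 0.2, -1.6]
grip_width: 0.0113
grip_force: 30.0
```

{"method": "jog_arm", "body": {"motion": [-0.045,0.017,0,0,0,0,1,0,0,0,0,0,0,1,0,0,0.1,0,0,0,1,0,0,0.08,0,0,0,1,0,0,0.05,0,0,0,1,0,0,0,0,0,0,1]}}

```text
time: 27.58
position: [0.5484, 0.3025, 0.0885]
tool_rot: [0.42, 0.907, -0.0, -0.0]
ft_force: [-0.0, 0.1, -1.2]
grip_width: 0.0117
grip_force: 30.0
```

{"method": "jog_arm", "body": {"motion": [0,0,0.04,0,0,0,1,0,0,0.04,0,0,0,1,0,0,0,0,0,0,1]}}

```text
time: 27.95
position: [0.5485, 0.3023, 0.0874]
tool_rot: [0.42, 0.907, -0.0, -0.0]
ft_force: [-2.4, -1.6, 8.7]
grip_width: 0.0117
grip_force: 30.0
```

{"method": "jog_arm", "body": {"motion": [0,0,0.05,0,0,0,1,0,0,0.05,0,0,0,1,0,0,0,0,0,0,1]}}

```text
time: 28.32
position: [0.5488, 0.3024, 0.0829]
tool_rot: [0.42, 0.907, 0.0, 0.0]
ft_force: [-1.6, -1.4, 5.8]
grip_width: 0.0116
grip_force: 30.0
```

{"method": "jog_arm", "body": {"motion": [0,0,0.1,0,0,0,1,0,0,0.1,0,0,0,1,0,0,0.1,0,0,0,1,0,0,0,0,0,0,1]}}

```text
time: 28.82
position: [0.5489, 0.3024, 0.0703]
tool_rot: [0.42, 0.907, -0.0, 0.0]
ft_force: [-0.7, -2.2, 3.1]
grip_width: 0.0119
grip_force: 30.0
```

{"method": "jog_arm", "body": {"motion": [0,0,0.06,0,0,0,1,0,0,0.04,0,0,0,1,0,0,0,0,0,0,1]}}

```text
time: 29.2
position: [0.5488, 0.3024, 0.0663]
tool_rot: [0.42, 0.907, -0.0, 0.0]
ft_force: [-1.9, -2.2, 5.4]
grip_width: 0.0118
grip_force: 30.0
```

{"method": "jog_arm", "body": {"motion": [0,0,0.02,0,0,0,1,0,0,0,0,0,0,1,0,0,0,0,0,0,1]}}

```text
time: 29.58
position: [0.5488, 0.3024, 0.0654]
tool_rot: [0.42, 0.907, -0.0, 0.0]
ft_force: [-2.3, -2.0, 4.9]
grip_width: 0.0117
grip_force: 30.0
```

{"method": "jog_arm", "body": {"motion": [0,0,0.015,0,0,0,1,0,0,0,0,0,0,1,0,0,0,0,0,0,1]}}

```text
time: 29.95
position: [0.5488, 0.3025, 0.065]
tool_rot: [0.42, 0.907, 0.0, 0.0]
ft_force: [-2.6, -2.0, 5.5]
grip_width: 0.0116
grip_force: 30.0
```

{"method": "jog_arm", "body": {"motion": [0,0,0.015,0,0,0,1,0,0,0,0,0,0,1,0,0,0,0,0,0,1]}}

```text
time: 30.32
position: [0.5488, 0.3025, 0.065]
tool_rot: [0.42, 0.907, 0.0, 0.0]
ft_force: [-2.7, -2.0, 9.2]
grip_width: 0.0117
grip_force: 30.0
```

The floor was felt again at 0.065. I'll release, retreat and check.

{"method": "jog_arm", "body": {"motion": [0,0,0.01,0,0,0,1,0,-0.008,0,0,0,0,1,0,0,0,0,0,0,0.2,0,0,0,0,0,0,0.2,0,0,0,0,0,0,0.2,0,0,0,0,0,0,0.2,0,0,0,0,0,0,0.2]}}

```text
time: 31.2
position: [0.5485, 0.3024, 0.0631]
tool_rot: [0.42, 0.907, -0.0, -0.0]
ft_force: [0.4, 0.2, -0.0]
grip_width: 0.0346
grip_force: 0.0
```

{"method": "jog_arm", "body": {"motion": [0,0,-0.5,0,0,0,0.2,0,0,-1,0,0,0,0.2,-0.75,0,-0.5,0,0,0,0.2,-0.75,0,0,0,0,0,-0.2,0,0,0,0,0,0,-1,0,0,0,0,0,0,-1]}}

```text
time: 31.95
position: [0.5865, 0.2567, 0.1428]
tool_rot: [0.421, 0.907, -0.0, -0.001]
ft_force: [0.5, -0.4, 0.4]
grip_width: 0.0573
grip_force: 0.0
```

Run:
```python
from h import *
o=robot.get_obs();im=robot.camera('wrist');D=robot.camera('side')
np.savez('w7.npz',position=o['position'],tool_rot=o['tool_rot']);print(o['position'],o['time'])
cv2.imwrite('pics/m7.png',np.hstack([cv2.resize(im[90:240,230:430],(430,323)),cv2.resize(D[210:330,220:400],(370,247)).copy() if 0 else cv2.resize(D[210:330,225:362],(369,323))]))
```

```text
[0.58645375 0.25671473 0.14283675] 31.95
```

View pics/m7.png

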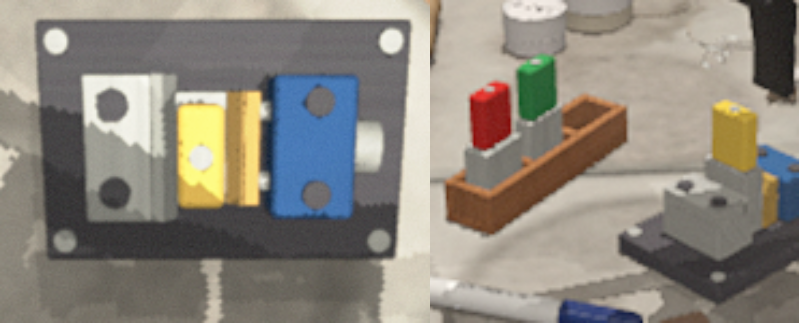

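The spacer is now centred: the shoulder's far edge (v=93) matches the shoe's edge (v=91), the dot's projected position has moved about +2 mm, and it stands upright and seated. Red and green are in the rack and the hand is clear.

```bash
python3 -c "
from rig import robot
print(robot.hand_in())"
```

```text
the job is handed in; nothing more can be done
None
```

The medium (yellow) spacer fits: it slid in with a light push (under 12 N) and stands gripped mid-gap, fully down on the base plate; thin and thick were not tried and remain in the rack, and the job is handed in at about 32 s.

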